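Hang the ladle in the covered sauce pan

ROBOT

A 6-joint arm with a two-finger parallel gripper is mounted at the origin on a cart in front of the work surface, level with it; the furniture and walls round the work are solid. World frame = base frame: x ahead of the robot, y to its left, z up, the work surface at z = 0. Lengths are in mm, angles in rad, forces in N, time in s.
With the tool pointing down it reaches from about 400 to 925 mm from the base axis. Payload 12.5 kg.
Tool frame: the origin (TCP) lies between the finger pads; the fingertips stand 14 mm ahead of it and the grasp point (between the pads) lies 5 mm behind it; x points along the fingers, y is the direction in which the jaws open and shut, and the axes are right-handed (so a half turn about x gives the same grasp; the last joint's range is limited). The gripper opens to 95 mm and grips with 3 to 60 N. Pads are 20 mm wide; open, the fingers measure 119 mm over their backs; the gripper's body (75 mm by 180 mm) begins 59 mm behind the grasp point.
Start: joints at [1.16, 0.491, 1.559, -0, 1.092, -0.106], TCP at [187.547, 596.214, 228.661] pointing down, gripper open.
Joint ranges: [-3.1, 3.1], [-0.84, 2.19], [0.05, 2.79], [-1.13, 4.28], [0.06, 2.93], [-2.69, 2.69]. Speed limits (rad/s): [2.22, 2.22, 2.79, 3.14, 3.14, 3.14].

INTERFACE

Orientations are given as [roll, pitch, yaw] about the fixed x, y, z axes, in that order (R = Rz(yaw) Ry(pitch) Rx(roll)).
In Python, from cell import env, cams gives the robot as it stands.
- The arm moves only by the tool carry_out, never from a script. Its arguments are lists of equal length, an entry for each row: "grip": the closure, from -1 (fully open) to 1 (shut); "linear": the shift along the tool's x, y, z scaled (see below), a list of three; "turn": the turn about the tool's x scaled (see below). In form: {"grip": [grip, ...], "linear": [[tx, ty, tz], ...], "turn": [turn, ...]}. A call has 1 to 5 rows; each row shifts and turns the commanded pose from where the row before left it, along the tool's axes as they then stand; what a row does not reach is not made up. The controller multiplies each number of a shift by 0.5 m and each number of a turn by 180 degrees. A row lasts 1/10 s, in which the tool goes at most 50 mm and 8.59 degrees, less where a joint would pass 70% of its speed; a pose out of reach is approached as far as the arm can. A call with a number of a shift or a turn outside -1 to 1 is refused whole. A call with a gripper value outside its range is refused whole. The fingers move at their own pace and stop on an object; the grip force is fixed at half the most. Time passes only in rows, so rows that do not move let the fingers close. It gives the time, the measured TCP pose, the force and the opening at its end, in the units of the state.
- env.state(): the state, without advancing time (a new reading comes with each control period).
- cams.read_camera(name): name is "scene" or "top" or "wrist"; returns the picture (384x512x3 uint8, blue, green, red); there is no depth.
- cams.camera_info(name): a dict with "fx", "fy", "cx", "cy" (pixels), "dist" ([k1, k2, p1, p2, k3] as OpenCV has them; the pictures are not rectified), "view" (4x4, takes a point from world to camera coordinates). Camera axes: x right, y down, z forward; pixel columns grow to the right and rows downward; lengths in mm; the calibration is good to about 2 mm. A picture is of the moment at which its call begins: read the wrist's pose just before it. camera_info takes no time and is no camera call; for the wrist camera it gives the pose at the moment of the call.
- env.job_done(): hands the job in, once; it reports no verdict.
The state is a dict: "t": time; "joints": joint angles; "qvel": joint speeds; "tau": joint torques, N m; "eef_pos": TCP position; "tcp_rot": TCP orientation; "ft_force": force on the tool from outside, world axes, zero at the start; "moment": the same for the moment, N m; "opening": opening from 0.0 (shut) to 1.0 (fully open).
Only numpy, scipy, OpenCV 4.12 (cv2) and the standard library are available. Lean on these libraries where they do the work, as an engineer would, in place of code of your own. Each camera call takes 0.05 s, during which the arm holds its last target. There are 200 camera calls.

TASK

Push the sauce pan's sliding cover all the way back, then hang the ladle that has the hook on the pan's front rim (the one nearest the robot): hook over the rim with its prong outside, bowl inside clear of the pan's floor, lowered gently onto the rim, not dropped, and left hanging by itself. Leave the plain ladle, the bottles and the jar standing where they are.

Things in the scene. Friction and masses are not known exactly. Their poses are not given: they have to be found in the camera images.
- pan: Deep open steel pan, fixed to the table: 190 (x) x 150 (y) x 120 mm high, walls 3 mm, floor 3 mm, round rolled rim 9 mm thick all round, its top at z = 120 mm. Origin: centre of the underside; x points away from the robot (front rim to back rim), y left, z up. Cover channels 131 mm high run along the two long sides from x = -73 to 97 mm; the front rim is bare.
- pan_front_rim (a point): Top middle of the pan's front rim (pan frame x = -93.5 mm, z = 120 mm); axes as the pan's. The straight part of the rim runs along y for 73 mm either side.
- cover (a joint): Slide of the pan's flat cover (190 x 152 x 4 mm aluminium plate, top at z = 125.5 mm) along the pan's +x, in m: 0 = pan wholly covered, 0.11 = fully back at its stop; then the front 110 mm of the pan is open and the cover stands out 110 mm behind. About 2.5 N of friction; stays where it is left. Starts shut or up to 0.03 open.
- cover_handle (a point): Middle of the cover's dark bow handle: round bar 8 mm thick, 72 mm wide along the pan's y, its middle at z = 151.5 mm (26 mm above the cover), on legs at y = +-36 mm; moves with the cover and lies at pan x = -65 mm + joint value. Can be pushed by shut fingers from the front.
- ladle: Ladle with a hook (about 0.18 kg), upright on the flat underside of its steel bowl (62 mm across, 36 high), left or right of the pan. A flat stem (14 mm wide in y, 4 thick, at x = -32, back face -34 mm) rises from the bowl's edge to a black grip, top at 177 mm; the hook stands out of the stem's back along -x. Origin: centre of the bowl's underside, z up, -x from bowl to stem and hook.
- ladle_grip (a point): Middle of the ladle's black grip: 15 mm thick in x, 20 mm wide in y, 60 mm high, at x = -32, z = 147 mm in the ladle's frame; axes as the ladle's.
- ladle_hook (a point): Middle of the underside of the hook's bridge, which rests on the rim: x = -44, z = 95 mm in the ladle's frame, axes as the ladle's. Hook 14 mm wide in y; its mouth, open downwards, is 20 mm wide in x between the stem's back face and the prong; prong 4 mm thick, hanging to 30 mm below the bridge, tip bent out to x = -61 mm.
- plain_ladle: Bystander: a ladle just like the other one, but without a hook. Stands upright on its bowl on the side of the pan where the hooked ladle is not; origin and axes as for the ladle. Leave it alone.
- oil_bottle: Bystander: slim glass bottle, 48 mm across, 183 mm high, standing before one front corner of the pan. Origin at the centre of its underside.
- spice_jar: Bystander: small square spice jar with a green cap, 42 x 42 x 99 mm, standing before the other front corner of the pan. Origin at the centre of its underside.
- squeeze_bottle: Bystander: white squeeze bottle, 66 x 70 x 233 mm, standing at the far left or far right of the pan. Origin at the centre of its underside.
- tin: Bystander, fixed: food tin, 101 mm across, 118 mm high, standing on the other far side from the squeeze bottle. Origin at the centre of its underside.
Mind the look-alikes: they are no part of the job. Leave any yellow look-alike of the ladle alone.

How it is judged:
By the outcome, as a careful person would: the job done as asked, in the order asked, and still so for the second after the job is handed in, with the robot touching nothing.
It also fails if it takes over 58 s, if anything falls off the work surface, if the arm or the gripper's body presses on something with over 40 N, if the wrist force passes 120 N, or if a joint passes its speed limit or range.

## Working session

There is one attempt and no reset: what is moved stays moved. The work goes in short steps, Python scripts to look and compute and a tool call to move; the robot and the scene stay as the last step left them, time stands still between calls to the robot, and variables do not carry over. Pictures are saved under pics/ and viewed, about 8 in all and at most 12, crops included, and the job is handed in when it is done.

Besides the shell and the picture viewer there is one more tool, called after ">>>" as name(argument=value, ...) on one line, values as JSON. carry_out: Moves the arm, as the interface text tells. Shifts and turns lie within -1 to 1; 1 stands for 0.5 m of shift or 180 degrees of turn. Its arguments: {"type":"object","properties":{"grip":{"type":"array"},"linear":{"type":"array"},"turn":{"type":"array"}},"required":["grip","linear","turn"]}

```bash
ls; mkdir -p pics
python3 - <<'E'
from cell import env,cams
import cv2,numpy as np
s=env.state();print({k:np.round(v,3).tolist() for k,v in s.items()})
for n in("scene","top"):
    i=cams.camera_info(n);print(n,i)
    cv2.imwrite(f"pics/{n}0.png",cams.read_camera(n))
E
```

```text
pics
{'t': 0.0, 'joints': [1.16, 0.492, 1.559, -0.0, 1.092, -0.106], 'qvel': [-0.0, -0.001, -0.001, 0.0, -0.0, 0.001], 'tau': [-0.001, -61.262, -25.819, 0.069, 0.048, -0.0], 'eef_pos': [187.446, 595.982, 228.06], 'tcp_rot': [-1.649, 1.57, -1.953], 'ft_force': [0.737, -0.552, 0.003], 'moment': [-0.013, 0.005, -0.016], 'opening': 1.0}
scene {'fx': 485.6950141316812, 'fy': 485.6950141316812, 'cx': 252.21900395711364, 'cy': 197.43682363934823, 'dist': array([-0.08290023,  0.        ,  0.        ,  0.        ,  0.        ]), 'view': array([[ 8.26531103e-01, -5.62761776e-01,  1.20631815e-02,
        -4.05134595e+02],
       [-3.95324406e-01, -5.95604242e-01, -6.99266902e-01,
         2.87589809e+02],
       [ 4.00705565e-01,  5.73196973e-01, -7.14758896e-01,
         1.59790963e+03],
       [ 0.00000000e+00,  0.00000000e+00,  0.00000000e+00,
         1.00000000e+00]])}
top {'fx': 364.11149343002825, 'fy': 364.11149343002825, 'cx': 252.33899742343309, 'cy': 194.96667125228106, 'dist': array([-0.11348914,  0.        ,  0.        ,  0.        ,  0.        ]), 'view': array([[ 8.61592211e-03, -9.99921210e-01,  9.12906418e-03,
         1.52538146e+00],
       [-9.83789643e-01, -1.01115288e-02, -1.79041042e-01,
         5.14634344e+02],
       [ 1.79119244e-01, -7.43847512e-03, -9.83799251e-01,
         1.25222282e+03],
       [ 0.00000000e+00,  0.00000000e+00,  0.00000000e+00,
         1.00000000e+00]])}
```

View pics/scene0.png

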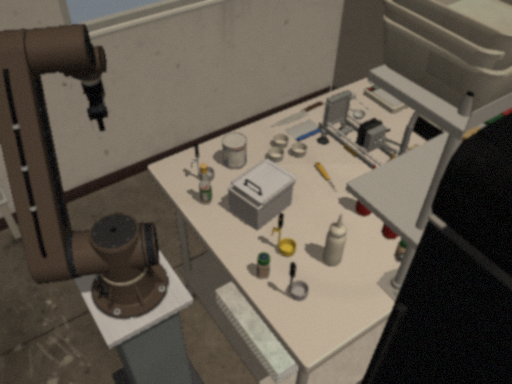

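View pics/top0.png

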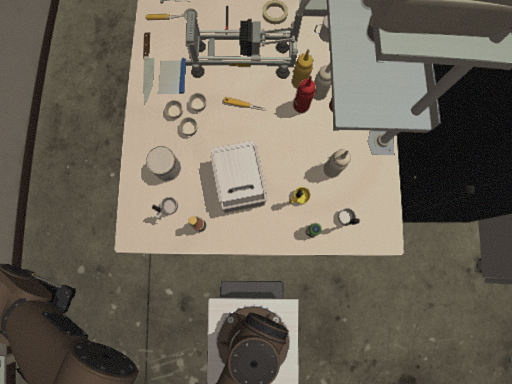

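The scene view shows the pan at (262,195) with its handle at (255,187). There are three ladles: grey left (200,165), grey right (297,288) and a yellow look-alike (285,240). Next I'll enlarge the two grey ones to find the hook.

```bash
cat > h.py <<'E'
from cell import env,cams
import cv2,numpy as np
def K(i): return np.array([[i['fx'],0,i['cx']],[0,i['fy'],i['cy']],[0,0,1]])
def ray(i,p):
    u=cv2.undistortPoints(np.array([[p]],float),K(i),i['dist'])[0,0]
    V=i['view'];R=V[:3,:3];return -R.T@V[:3,3],R.T@np.r_[u,1]
def onz(i,p,z):
    c,d=ray(i,p);return c+d*(z-c[2])/d[2]
def tri(L):
    A=0;b=0
    for i,p in L:
        c,d=ray(i,p);d=d/np.linalg.norm(d);P=np.eye(3)-np.outer(d,d);A=A+P;b=b+P@c
    return np.linalg.solve(A,b)
def proj(i,X):
    V=i['view'];return cv2.projectPoints(np.array(X,float).reshape(-1,3),cv2.Rodrigues(V[:3,:3])[0],V[:3,3],K(i),i['dist'])[0][:,0]
E
python3 - <<'E'
import cv2,numpy as np
s=cv2.imread('pics/scene0.png');t=cv2.imread('pics/top0.png')
def c(im,x,y,w,h,W=400,H=300): return cv2.resize(im[y:y+h,x:x+w],(W,H),interpolation=cv2.INTER_CUBIC)
a=np.hstack([c(s,170,135,64,48),c(s,262,255,64,48)]);b=np.hstack([c(t,135,185,64,48),c(t,316,195,64,48)])
cv2.imwrite('pics/c1.png',np.vstack([a,b]))
cv2.imwrite('pics/c2.png',np.hstack([c(t,200,135,80,80,400,400),c(s,220,150,80,80,400,400)]))
E
```

```text
(no output)
```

View pics/c1.png

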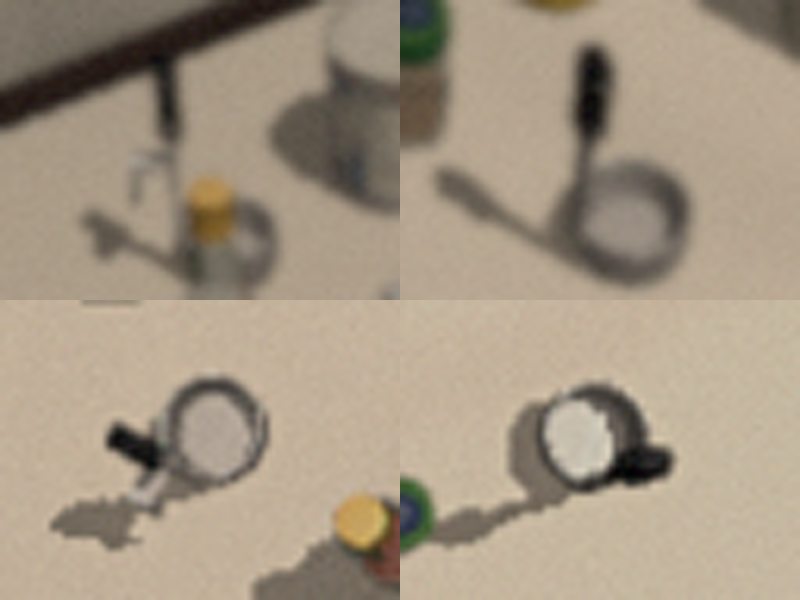

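View pics/c2.png

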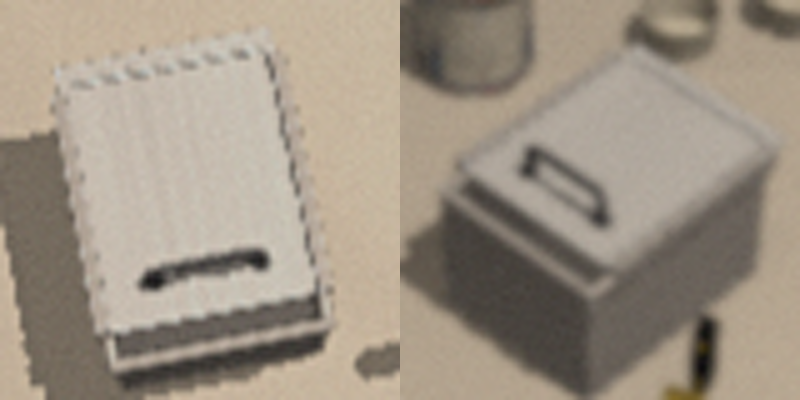

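The left ladle, grip at scene (197,154) and top (155,208), has the bright hook with its prong at top (158,215), so it is the right one. The right one (scene 295,272) is plain and the yellow one is the look-alike. The cover is slightly open, with its handle at top (241,188) and scene (254,187).

Run:
```python
from h import *
T=cams.camera_info('top');S=cams.camera_info('scene')
r=lambda x:np.round(x,1)
fl=onz(T,(222.4,208.6),117);fr=onz(T,(265.6,200.6),117)
print('front',fl,fr,np.linalg.norm(fl-fr),np.degrees(np.arctan2(*(fl-fr)[[1,0]]))-90)
bl=onz(T,(211.6,149.4),126);br=onz(T,(254.4,142),126)
print('back',bl,br,np.degrees(np.arctan2(*(bl-fl)[[1,0]])),np.degrees(np.arctan2(*(br-fr)[[1,0]])))
print('handle',tri([(T,(241,188)),(S,(253.6,186.6))]),onz(T,(241,188),151.5),onz(S,(253.6,186.6),151.5))
# scene pan front corners top: crop (443,190),(592,290)
for p in((443,190),(592,290)): print('scene front',onz(S,(220+(p[0]-400)/5,150+p[1]/5),117))
cT=lambda x,y:(135+x/6.25,185+(y-300)/6.25)
cS=lambda x,y:(170+x/6.25,135+y/6.25)
b=onz(T,cT(215,432),36);print('bowl',b)
print('griptop',tri([(T,cT(118,437)),(S,cS(163,62))]),onz(T,cT(118,437),177),onz(S,cS(163,62),177))
print('gripbot',tri([(T,cT(158,458)),(S,cS(172,138))]),onz(T,cT(158,458),117))
print('hookend',onz(T,cT(148,488),90), onz(S,cS(140,168),97))
print('oil',onz(T,cT(362,522),183),'tin',onz(T,(161,158),118))
print('jar',onz(T,(313,230),99))
```

```text
front [454.33568918 106.73495574 117.        ] [482.9590431  -37.83118673 117.        ] 147.37254132955056 11.19942292814001
back [657.53755904 148.09383879 126.        ] [685.60420733   1.48427662 126.        ] 11.504601551039325 10.979628851747536
handle [523.21308833  44.59614916 132.60598695] [518.3419937   44.61924714 151.5       ] [513.21982902  28.46372083 151.5       ]
scene front [454.17392523 101.28038896 117.        ]
scene front [487.43898663 -39.64063572 117.        ]
bowl [472.74095398 303.7011567   36.        ]
griptop [450.40374337 325.34199259 165.63544512] [448.67799591 322.3424289  177.        ] [444.3061679  312.83378598 177.        ]
gripbot [447.36274551 316.98139188 111.92440539] [446.2500332  315.92066572 117.        ]
hookend [433.24989258 327.33423173  90.        ] [424.85748263 318.63121877  97.        ]
oil [405.95059485 193.98428512 183.        ] tin [628.02070854 323.32428607 118.        ]
jar [ 386.77153996 -199.30579491   99.        ]
```

```bash
cat >> h.py <<'E'
from scipy.spatial.transform import Rotation as Ro
def tool():
    s=env.state();return s['eef_pos'],Ro.from_euler('xyz',s['tcp_rot']).as_matrix()
def show():
    s=env.state();p,R=tool();y=R[:,1]
    print('t',round(s['t'],2),'p',np.round(p,1),'x',np.round(R[:,0],3),'yawY',round(np.degrees(np.arctan2(y[1],y[0])),1),'q',np.round(s['joints'],2),'F',np.round(s['ft_force'],1),'op',round(s['opening'],3))
def plan(xyz,yawY=None):
    "linear (scaled) from the present tool axes, plus the turn afterwards"
    p,R=tool();d=R.T@(np.array(xyz)-p)/500
    print('->',xyz,'linear total',np.round(d,4),'rows>=',np.ceil(np.linalg.norm(d)*10))
    if yawY is not None:
        y=R[:,1];a=(yawY-np.degrees(np.arctan2(y[1],y[0]))+90)%180-90
        print('turn total',round(-a/180,4),'rows>=',np.ceil(abs(a)/8.59))
E
python3 - <<'E'
from h import *
show();i=cams.camera_info('wrist');V=i['view'];c=-V[:3,:3].T@V[:3,3];p,R=tool();print('cam in tool',R.T@(c-p),'cam z axis in tool',R.T@V[2,:3],'x',R.T@V[0,:3],i['fx'])
plan([420,330,300],61)
plan([472,34,280],101)
E
```

```text
t 0.1 p [187.5 596.  228.1] x [-0.    -0.001 -1.   ] yawY 72.5 q [ 1.16  0.49  1.56  0.    1.09 -0.11] F [ 0.4 -1.3  0.2] op 1.002
cam in tool [-156.56522612    1.30879828  -82.27591208] cam z axis in tool [ 9.57145422e-01 -7.04956806e-04  2.89606878e-01] x [5.01428237e-04 9.99999572e-01 7.76973131e-04] 343.1872240717113
-> [420, 330, 300] linear total [-0.1435 -0.3681  0.6033] rows>= 8.0
turn total 0.0641 rows>= 2.0
-> [472, 34, 280] linear total [-0.103  -0.9015  0.8802] rows>= 13.0
turn total -0.1582 rows>= 4.0
```

>>> carry_out(grip=[1,1,1,1,1], linear=[[-0.04,-0.04,0.07],[-0.03,-0.04,0.08],[-0.03,-0.04,0.08],[-0.02,-0.05,0.08],[-0.02,-0.05,0.08]], turn=[0,0,0,0,0])

```text
t: 0.6
eef_pos: [341.4, 431.2, 298.9]
tcp_rot: [-2.114, 1.571, -2.419]
ft_force: [0.6, -0.1, -0.2]
opening: 0.634
```

>>> carry_out(grip=[1,1,1,1,1], linear=[[0,-0.05,0.07],[0,-0.05,0.07],[0,-0.05,0.07],[0,-0.05,0.07],[0,0,0]], turn=[0.03,0.03,0,0,0])

```text
t: 1.1
eef_pos: [428.5, 281.1, 298.5]
tcp_rot: [-1.232, 1.57, -1.73]
ft_force: [0.8, 0.1, 0.4]
opening: 0.216
```

Run:
```python
from h import *
show();i=cams.camera_info('wrist');cv2.imwrite('pics/w1.png',cams.read_camera('wrist'));np.save('w1.npy',i,allow_pickle=True)
print(proj(i,[[473,304,0],[473,304,36],[445,319,177],[445,319,117],[433,327,95]]))
```

```text
t 1.1 p [428.5 281.1 298.5] x [-0.    -0.001 -1.   ] yawY 61.5 q [ 0.45  0.26  1.73 -0.    1.15 -0.62] F [0.8 0.1 0.4] op 0.216
[[286.08310477 174.88074245]
 [288.42230123 181.62838975]
 [303.98161496 187.93228785]
 [296.14860999 171.71408249]
 [295.50845959 153.79067998]]
```

View pics/w1.png

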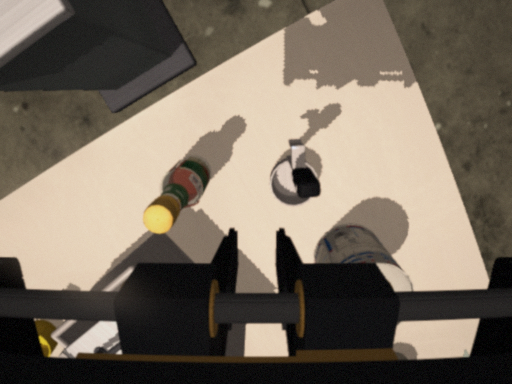

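The view fits my estimate: hooked ladle bowl at (293,180), grip at (306,183) and hook pointing to (296,148); oil bottle at (160,215). Next is the pre-push position.

Run:
```python
from h import *
plan([420,24,260],101)
```

```text
-> [420, 24, 260] linear total [ 0.0771 -0.4624  0.2332] rows>= 6.0
turn total -0.2193 rows>= 5.0
```

>>> carry_out(grip=[1,1,1,1,1], linear=[[0,-0.085,0.045],[0,-0.085,0.045],[0,-0.085,0.045],[0,-0.085,0.045],[0,-0.085,0.045]], turn=[0,0,0,0,0])

```text
t: 1.65
eef_pos: [425.0, 43.5, 298.7]
tcp_rot: [1.538, 1.57, 1.046]
ft_force: [1.4, 0.2, 1.1]
opening: 0.005
```

>>> carry_out(grip=[1,1,1,1,1], linear=[[0,-0.038,0.008],[0,0,0],[0,0,0],[0,0,0],[0,0,0]], turn=[-0.044,-0.044,-0.044,-0.044,-0.044])

```text
t: 2.15
eef_pos: [419.9, 26.5, 298.5]
tcp_rot: [1.863, 1.57, 2.068]
ft_force: [0.3, 0.1, 0.4]
opening: 0.005
```

Run:
```python
from h import *
show();i=cams.camera_info('wrist');cv2.imwrite('pics/w2.png',cams.read_camera('wrist'));np.save('w2.npy',i,allow_pickle=True)
e=lambda x,y,z:[565+x*.981-y*.194,53+x*.194+y*.981,z]
print(proj(i,[e(-93.5,0,120),e(-98,75,117),e(-98,-75,117),e(-48,0,151.5)]))
```

```text
t 2.15 p [419.9  26.5 298.5] x [-0.  0. -1.] yawY 101.7 q [-0.09  0.12  1.92  0.    1.11 -1.87] F [0.3 0.1 0.4] op 0.005
[[252.85527287 225.20938881]
 [323.81557421 220.65924318]
 [182.01556352 219.49243887]
 [252.29833432 279.03455046]]
```

View pics/w2.png

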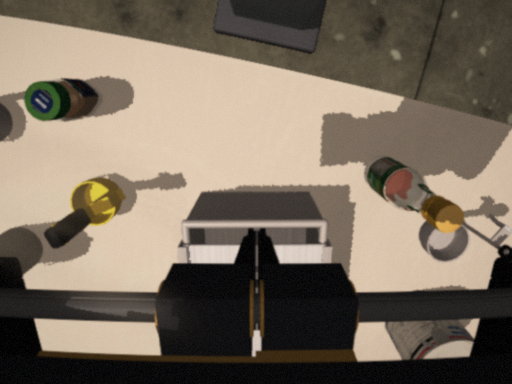

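The pan's front rim is at corners (186,222) and (325,220), within about 3 px of prediction. The fingers are aligned with the pan axis and clear of everything.

Run:
```python
from h import *
i=np.load('w2.npy',allow_pickle=True).item();im=cv2.imread('pics/w2.png')
# front rim: strongest vertical edge (dark outer wall -> bright rim) per column
g=cv2.GaussianBlur(cv2.cvtColor(im,cv2.COLOR_BGR2GRAY),(3,3),0).astype(float)
pts=[]
for u in list(range(200,238,4))+list(range(272,316,4)):
    d=np.diff(g[208:232,u]);pts.append((u,208+np.argmax(d)+.5))
pts=np.array(pts);print(pts[:,1])
W=np.array([onz(i,p,117) for p in pts]);k=np.polyfit(W[:,1],W[:,0],1);print('yaw',np.degrees(-np.arctan(k[0])))
print('bands',g[215:245:1,210].astype(int))
for y in(222,225,228):
    r=g[y,165:345];d=np.diff(r);print(y,165+np.argsort(-np.abs(d))[:10])
print(onz(i,(186,222),117),onz(i,(325,220),117))
```

```text
[220.5 220.5 220.5 220.5 220.5 220.5 220.5 220.5 220.5 220.5 220.5 220.5
 220.5 220.5 219.5 220.5 220.5 219.5 219.5 219.5 219.5]
yaw 12.124125283469219
bands [ 58  58  59  61  74 100 130 159 182 194 188 167 139 113  98  93  94  93
  93  92  92  91  91  91  91  91  91  92  99 122]
222 [325 326 180 181 324 327 179 323 182 184]
225 [326 325 324 327 180 182 179 321 320 323]
228 [319 320 325 326 186 318 187 185 259 188]
[485.36015798 -35.02837253 117.        ] [453.33809641 108.60379828 117.        ]
```

>>> carry_out(grip=[1,1,1,1,1], linear=[[0.098,-0.003,0],[0.097,-0.003,0],[0.098,0,0],[0,0,0.08],[0,0,0.06]], turn=[0,0,0,0,0])

```text
t: 2.7
eef_pos: [489.6, 37.6, 150.5]
tcp_rot: [2.813, 1.568, 3.008]
ft_force: [0.6, -0.5, 1.3]
opening: 0.0
```

>>> carry_out(grip=[1,1,1,1,1], linear=[[0,0,0.02],[0,0,0.02],[0,0,0.02],[0,0,0.02],[0,0,0.02]], turn=[0,0,0,0,0])

```text
t: 3.2
eef_pos: [538.2, 46.5, 152.2]
tcp_rot: [2.652, 1.57, 2.85]
ft_force: [-3.6, 1.3, -0.9]
opening: 0.003
```

>>> carry_out(grip=[1,1,1,1,1], linear=[[0,0,0.02],[0,0,0.02],[0,0,0.02],[0,0,0.01],[0,0,0]], turn=[0,0,0,0,0])

```text
t: 3.7
eef_pos: [573.6, 53.0, 152.2]
tcp_rot: [-0.289, 1.569, -0.091]
ft_force: [-0.5, -0.2, 0.3]
opening: 0.004
```

Run:
```python
from h import *
show();p,_=tool();d=p[:2]-[564.5,53];print('pan x,y',d@[.98,.201],d@[-.201,.98])
```

```text
t 3.7 p [573.6  53.  152.2] x [ 0.002 -0.    -1.   ] yawY 101.3 q [-0.02  0.51  1.76 -0.    0.87 -1.79] F [-0.5 -0.2  0.3] op 0.004
pan x,y 8.925377396732296 -1.817162810220808
```

Now slower until the stop.

>>> carry_out(grip=[1,1,1,1,1], linear=[[0,0,0.01],[0,0,0.01],[0,0,0.01],[0,0,0.006],[0,0,0.006]], turn=[0,0,0,0,0])

```text
t: 4.2
eef_pos: [593.2, 57.2, 152.2]
tcp_rot: [2.956, 1.571, -3.129]
ft_force: [-13.6, -3.7, 4.2]
opening: 0.008
```

>>> carry_out(grip=[1,1,1,1,1], linear=[[0,0,0.006],[0,0,0.006],[0,0,0.004],[0,0,0.004],[0,0,0]], turn=[0,0,0,0,0])

```text
t: 4.7
eef_pos: [594.0, 57.5, 152.0]
tcp_rot: [3.084, 1.549, -3.0]
ft_force: [-52.7, -15.9, 30.2]
opening: 0.006
```

The force rose while position stalled, so the cover is at its stop. I'll back off and raise the arm.

>>> carry_out(grip=[1,1,1,1,1], linear=[[0,0,-0.02],[0,0,-0.05],[-0.09,0,-0.04],[-0.1,0,0],[-0.1,0,0]], turn=[0,0,0,0,0])

```text
t: 5.2
eef_pos: [548.8, 48.2, 299.3]
tcp_rot: [-0.066, 1.57, 0.131]
ft_force: [0.3, 1.1, 0.5]
opening: 0.003
```

Run:
```python
from h import *
show()
# tool y along ladle y (yaw 61) ; hover a bit off to leave the grip in view
plan([400,345,290],61)
i=cams.camera_info('top');im=cams.read_camera('top');cv2.imwrite('pics/t2.png',im)
c=lambda im,x,y,w,h:cv2.resize(im[y:y+h,x:x+w],(400,400),interpolation=cv2.INTER_CUBIC)
w=cv2.imread('pics/w1.png');cv2.imwrite('pics/c3.png',np.hstack([c(im,190,120,100,100),c(w,265,130,70,70)]))
```

```text
t 5.2 p [548.8  48.2 299.3] x [ 0.001  0.    -1.   ] yawY 101.3 q [-0.03  0.32  1.65  0.    1.18 -1.8 ] F [0.3 1.1 0.5] op 0.003
-> [400, 345, 290] linear total [ 0.0183  0.6404 -0.1753] rows>= 7.0
turn total 0.224 rows>= 5.0
```

View pics/c3.png

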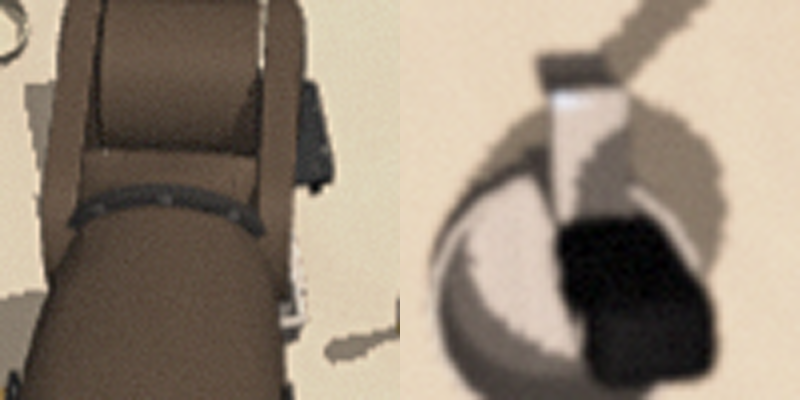

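The right crop shows the grip's top face centred at w1 pixel (308.4,190.4) and the hook bridge end at (298.3,145.8). In the top view the arm hides the cover.

Run:
```python
from h import *
i=np.load('w1.npy',allow_pickle=True).item()
px=lambda x,y:(265+(x-400)/5.714,130+y/5.714)
for n,p,z in(('gtop',(648,345),177),('bridge end L',(552,92),99),('bridge end R',(628,92),99),('tipL',(540,60),66),('tipR',(605,55),66)): print(n,onz(i,px(*p),z))
g=onz(i,px(648,345),177);h=(onz(i,px(552,92),99)+onz(i,px(628,92),99))/2;t=h-g
print(np.degrees(np.arctan2(t[1],t[0]))+180,np.hypot(*t[:2]))
a=onz(i,px(552,92),99)-onz(i,px(628,92),99);print('edge yaw',np.degrees(np.arctan2(a[1],a[0])),np.linalg.norm(a))
```

```text
gtop [448.71758644 321.34290784 177.        ]
bridge end L [422.96753087 327.00790215  99.        ]
bridge end R [429.57359462 339.23961681  99.        ]
tipL [422.28898433 328.30403885  66.        ]
tipR [427.54240825 340.12512922  66.        ]
332.30820306275666 25.350687133521763
edge yaw -118.37244735052333 13.90161580069141
```

Run:
```python
from h import *
plan([448.5,321,299],62)
```

```text
-> [448.5, 321, 299] linear total [ 0.0145  0.5751 -0.0943] rows>= 6.0
turn total 0.2185 rows>= 5.0
```

>>> carry_out(grip=[1,1,0,-1,-1], linear=[[0,0.096,-0.016],[0,0.096,-0.016],[0,0.096,-0.016],[0,0.096,-0.016],[0,0.096,-0.015]], turn=[0,0,0,0,0])

```text
t: 5.75
eef_pos: [462.5, 277.8, 297.5]
tcp_rot: [0.268, 1.569, 0.465]
ft_force: [1.2, -0.4, 0.0]
opening: 0.202
```

>>> carry_out(grip=[-1,-1,-1,-1,-1], linear=[[0,0.095,-0.015],[0,0,0],[0,0,0],[0,0,0],[0,0,0]], turn=[0.04,0.045,0.045,0.045,0.043])

```text
t: 6.25
eef_pos: [446.7, 321.5, 297.3]
tcp_rot: [1.04, 1.569, 0.547]
ft_force: [-0.0, -1.2, -1.0]
opening: 0.622
```

Run:
```python
from h import *
show();plan([448.5,321,215],62)
# cover check from top picture
im=cams.read_camera('top');T=cams.camera_info('top');cv2.imwrite('pics/t3.png',im)
print(proj(T,[[564.5+45*.98,53+45*.201,151.5]]))
g=im[150:200,215:275].max(2);ys,xs=np.where(im[120:200,215:270].max(2)<60);print('dark',len(xs),xs.mean()+215,ys.mean()+120,xs.min()+215,xs.max()+215)
```

```text
t 6.25 p [446.7 321.5 297.3] x [ 0.001  0.001 -1.   ] yawY 61.8 q [ 0.5   0.32  1.65  0.    1.17 -0.57] F [-0.  -1.2 -1. ] op 0.622
-> [448.5, 321, 215] linear total [0.1646 0.0007 0.0035] rows>= 2.0
turn total -0.0012 rows>= 1.0
[[236.16550234 161.39632486]]
dark 12 235.66666666666666 163.41666666666666 224 247
```

>>> carry_out(grip=[-1,-1,-1,-1,-1], linear=[[0.08,0,0.003],[0.08,0,0],[0.074,0,0],[0.04,0,0],[0.02,0,0]], turn=[0,0,0,0,0])

```text
t: 6.8
eef_pos: [447.5, 320.1, 148.4]
tcp_rot: [-2.189, 1.569, -2.673]
ft_force: [0.3, -0.5, 1.2]
opening: 0.998
```

Run:
```python
from h import *
show();w=cams.read_camera('wrist');t=cv2.imread('pics/t3.png')
cv2.imwrite('pics/w3.png',np.hstack([cv2.resize(w[100:340,140:380],(400,400)),cv2.resize(t[120:220,190:290],(400,400),interpolation=cv2.INTER_CUBIC)]))
```

```text
t 6.8 p [447.5 320.1 148.4] x [-0.001 -0.001 -1.   ] yawY 62.2 q [ 0.5   0.48  1.83  0.    0.83 -0.59] F [ 0.3 -0.5  1.2] op 0.998
```

View pics/w3.png

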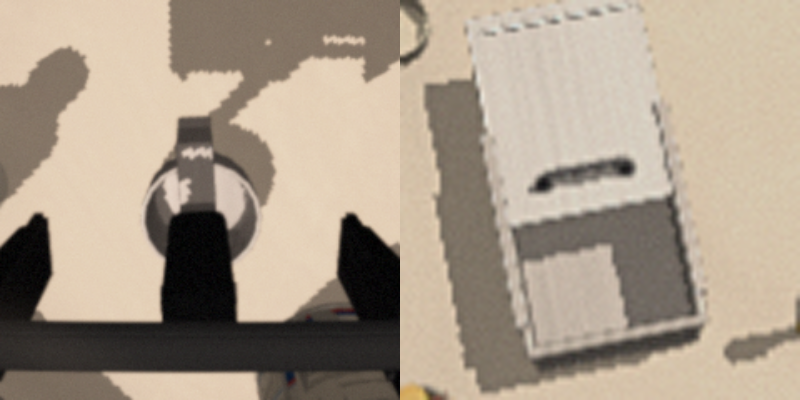

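The ladle grip is centred between the fingers (crop 200,260) and its hook is aligned. In the right crop the cover is back, with the front of the pan open (cover edge at 590,210, front rim at 615,345). Closing.

>>> carry_out(grip=[1,1,1,1,1], linear=[[0,0,0],[0,0,0],[0,0,0],[0,0,0],[0,0,0]], turn=[0,0,0,0,0])

```text
t: 7.35
eef_pos: [447.8, 320.4, 150.7]
tcp_rot: [1.038, 1.57, 0.551]
ft_force: [-1.0, 0.0, -0.6]
opening: 0.636
```

>>> carry_out(grip=[1,1,1,1,1], linear=[[0,0,0],[0,0,0],[0,0,0],[0,0,0],[0,0,0]], turn=[0,0,0,0,0])

```text
t: 7.85
eef_pos: [447.7, 320.3, 150.1]
tcp_rot: [1.552, 1.571, 1.065]
ft_force: [0.5, 1.7, 0.5]
opening: 0.214
```

>>> carry_out(grip=[1,1,1,1,1], linear=[[-0.02,0,0],[-0.06,0,0],[-0.08,0,0],[-0.08,0,0],[-0.08,0,0]], turn=[0,0,0,0,0])

```text
t: 8.35
eef_pos: [447.2, 320.0, 312.3]
tcp_rot: [-2.645, 1.571, -3.132]
ft_force: [0.4, -0.4, -2.0]
opening: 0.212
```

Run:
```python
from h import *
show();w=cams.read_camera('wrist');i=cams.camera_info('wrist');np.save('w4.npy',i,allow_pickle=True)
cv2.imwrite('pics/w4.png',cv2.resize(w[150:350,156:356],(600,600),interpolation=cv2.INTER_CUBIC))
plan([400,20,330],101.6)
```

```text
t 8.35 p [447.2 320.  312.3] x [-0. -0. -1.] yawY 62.1 q [ 0.5   0.31  1.63  0.    1.21 -0.58] F [ 0.4 -0.4 -2. ] op 0.212
-> [400, 20, 330] linear total [-0.0256 -0.5773  0.1956] rows>= 7.0
turn total -0.2194 rows>= 5.0
```

View pics/w4.png

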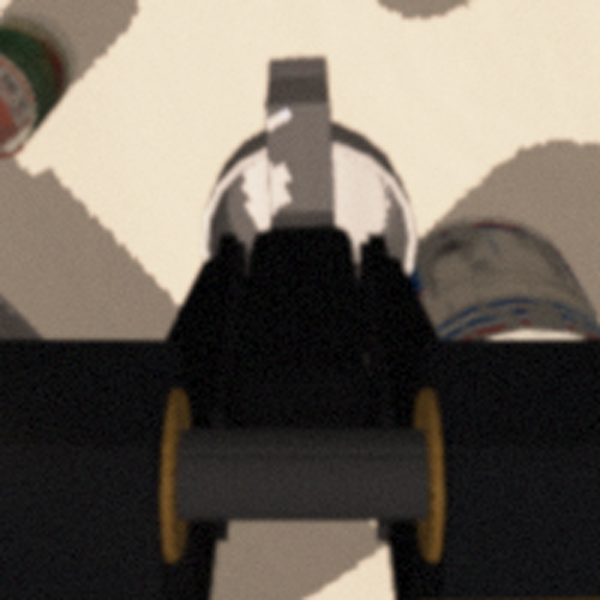

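Ladle held upright and straight; its bowl is at crop (310,200), with the hook bridge's outer edge at row 108, columns 267–330, and the prong tip at row 60.

Run:
```python
from h import *
i=np.load('w4.npy',allow_pickle=True).item();p,R=tool()
q=lambda x,y:(156+x/3,150+y/3)
for n,c,l in(('bridgeL',(267,106),99),('bridgeR',(330,106),99),('tipL',(270,60),65),('tipR',(326,60),65)):
    print(n,np.round(R.T@(onz(i,q(*c),p[2]-150+l)-p),1))
```

```text
bridgeL [ 50.8  -6.  -25.4]
bridgeR [ 50.9   7.2 -25.4]
tipL [ 84.8  -6.4 -27.5]
tipR [ 84.9   7.1 -27.4]
```

>>> carry_out(grip=[1,1,1,1,1], linear=[[-0.06,0,0],[-0.05,0,0],[0,0,0],[0,0,0],[0,0,0]], turn=[0,-0.044,-0.044,-0.044,-0.044])

```text
t: 8.9
eef_pos: [447.4, 320.1, 365.5]
tcp_rot: [1.631, 1.571, 1.703]
ft_force: [-0.6, -0.1, -2.4]
opening: 0.214
```

Run:
```python
from h import *
show();plan([483,36.4,360],101.6)
```

```text
t 8.9 p [447.4 320.1 365.5] x [-0.  0. -1.] yawY 94.1 q [ 0.5   0.27  1.54  0.    1.33 -1.14] F [-0.6 -0.1 -2.4] op 0.214
-> [483, 36.4, 360] linear total [ 0.011  -0.5711  0.0305] rows>= 6.0
turn total -0.0416 rows>= 1.0
```

>>> carry_out(grip=[1,1,1,1,1], linear=[[0,-0.05,0.004],[0,-0.08,0.004],[0,-0.08,0.004],[0,-0.08,0.004],[0,-0.08,0.004]], turn=[0,0,0,0,0])

```text
t: 9.4
eef_pos: [469.4, 134.8, 365.4]
tcp_rot: [1.257, 1.571, 1.323]
ft_force: [1.6, 0.4, -2.5]
opening: 0.211
```

>>> carry_out(grip=[1,1,1,1,1], linear=[[0,-0.08,0.004],[0,-0.08,0.004],[0,-0.041,0.003],[0,0,0],[0,0,0]], turn=[0,0,0,-0.042,0])

```text
t: 9.9
eef_pos: [481.7, 35.8, 365.3]
tcp_rot: [2.273, 1.571, 2.471]
ft_force: [0.7, 0.7, -2.3]
opening: 0.209
```

Run:
```python
from h import *
show();plan([483,36.4,250],101.6)
```

```text
t 9.9 p [481.7  35.8 365.3] x [-0.  0. -1.] yawY 101.4 q [-0.06  0.16  1.68  0.    1.3  -1.83] F [ 0.7  0.7 -2.3] op 0.209
-> [483, 36.4, 250] linear total [0.2306 0.0007 0.0028] rows>= 3.0
turn total -0.0012 rows>= 1.0
```

>>> carry_out(grip=[1,1,1,1,1], linear=[[0.08,0,0.003],[0.08,0,0],[0.06,0,0],[0.06,0,0],[0,0,0]], turn=[0,0,0,0,0])

```text
t: 10.4
eef_pos: [481.8, 37.3, 222.5]
tcp_rot: [2.869, 1.565, 3.064]
ft_force: [0.2, -0.5, -1.5]
opening: 0.206
```

Run:
```python
from h import *
show();w=cams.read_camera('wrist');i=cams.camera_info('wrist');np.save('w5.npy',i,allow_pickle=True)
cv2.imwrite('pics/w5.png',cv2.resize(w[150:350,156:356],(600,600),interpolation=cv2.INTER_CUBIC))
```

```text
t 10.4 p [481.8  37.3 222.5] x [-0.006  0.    -1.   ] yawY 101.2 q [-0.06  0.3   1.9   0.    0.95 -1.83] F [ 0.2 -0.5 -1.5] op 0.206
```

View pics/w5.png

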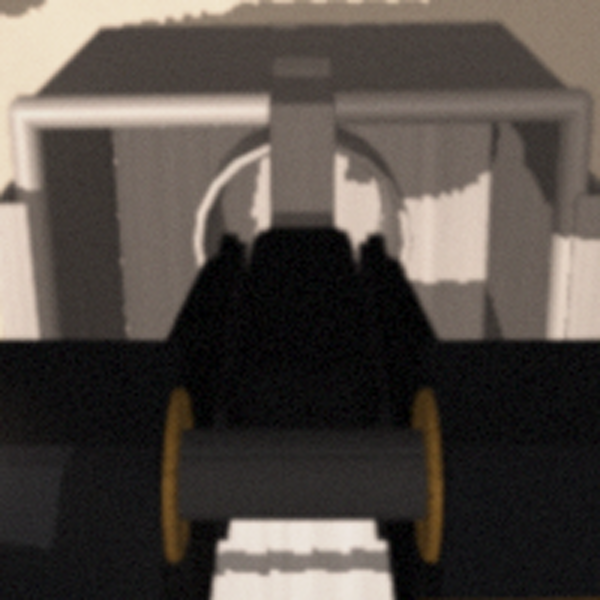

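The rim band lies at rows 95–126 and columns 12–590, with the hook bridge at column 302 centred over it.

Run:
```python
from h import *
i=np.load('w5.npy',allow_pickle=True).item();p,R=tool();show()
for c in((210,95),(210,110),(210,126),(400,110)): print(np.round(R.T@(onz(i,(156+c[0]/3,150+c[1]/3),116)-p),1))
p0=p.copy();p0[2]-=150
for c,l in(((270,102),99),((335,102),99),((275,60),65)): print(np.round(R.T@(onz(i,(156+c[0]/3,150+c[1]/3),p[2]-150+l)-p),1))
```

```text
t 10.45 p [482.9  37.2 224.6] x [-0.003  0.    -1.   ] yawY 101.2 q [-0.06  0.3   1.9   0.    0.95 -1.83] F [ 0.1  1.  -1.3] op 0.211
[108.6 -23.1 -11.7]
[108.6 -23.2  -7.6]
[108.6 -23.4  -3.1]
[108.6  27.6  -7.5]
[ 51.1  -5.3 -25.4]
[ 51.1   8.3 -25.3]
[ 85.1  -5.1 -26.6]
```

>>> carry_out(grip=[1,1,1,1,1], linear=[[0,0,0.006],[0.03,0,0],[0.03,0,0],[0.02,0,0],[0.008,0,0]], turn=[0,0,0,0,0])

```text
t: 10.95
eef_pos: [486.8, 37.4, 181.4]
tcp_rot: [-0.125, 1.57, 0.072]
ft_force: [0.3, 0.1, -2.5]
opening: 0.209
```

>>> carry_out(grip=[1,1,1,1,1], linear=[[0.002,0,0],[0.002,0,0],[0,0,0],[0,0,0],[0,0,0]], turn=[0,0,0,0,0])

```text
t: 11.45
eef_pos: [486.5, 37.3, 179.4]
tcp_rot: [-0.085, 1.57, 0.113]
ft_force: [0.4, -0.3, -2.5]
opening: 0.209
```

Not touching yet (about 175 expected). I'll lower by about 1 mm per row.

>>> carry_out(grip=[1,1,1,1,1], linear=[[0.002,0,0],[0.002,0,0],[0.002,0,0],[0,0,0],[0,0,0]], turn=[0,0,0,0,0])

```text
t: 11.95
eef_pos: [486.4, 37.3, 176.1]
tcp_rot: [2.339, 1.571, 2.537]
ft_force: [0.4, -1.0, -0.7]
opening: 0.21
```

>>> carry_out(grip=[1,1,1,1,1], linear=[[0.002,0,0],[0,0,0],[0,0,0],[0,0,0],[0,0,0]], turn=[0,0,0,0,0])

```text
t: 12.45
eef_pos: [486.4, 37.3, 175.1]
tcp_rot: [0.325, 1.571, 0.523]
ft_force: [-0.1, 0.0, -1.9]
opening: 0.209
```

>>> carry_out(grip=[1,1,1,1,1], linear=[[0.002,0,0],[0,0,0],[0,0,0],[0,0,0],[0,0,0]], turn=[0,0,0,0,0])

```text
t: 12.95
eef_pos: [486.5, 37.3, 174.7]
tcp_rot: [-0.136, 1.57, 0.062]
ft_force: [-2.0, -0.5, 6.8]
opening: 0.206
```

Run:
```python
from h import *
show();print(env.state()['moment'])
```

```text
t 12.95 p [486.5  37.3 174.7] x [ 0.001  0.    -1.   ] yawY 101.3 q [-0.06  0.37  1.95  0.    0.82 -1.83] F [-2.  -0.5  6.8] op 0.206
[ 0.04521334  0.64571836 -0.0159442 ]
```

Contact at the expected height: Fz went from −2 to +7 N. Releasing gently.

>>> carry_out(grip=[0.5,0.45,0.4,0.3,0.2], linear=[[0,0,0],[0,0,0],[0,0,0],[0,0,0],[0,0,0]], turn=[0,0,0,0,0])

```text
t: 13.45
eef_pos: [486.4, 37.3, 174.1]
tcp_rot: [0.837, 1.571, 1.034]
ft_force: [-0.1, 0.3, -0.3]
opening: 0.378
```

>>> carry_out(grip=[0,-0.2,-0.2,-0.2,-0.2], linear=[[0,0,0],[0,0,0],[0,0,0],[0,0,0],[0,0,0]], turn=[0,0,0,0,0])

```text
t: 13.95
eef_pos: [486.4, 37.3, 174.1]
tcp_rot: [0.993, 1.571, 1.191]
ft_force: [0.0, -0.3, 1.7]
opening: 0.598
```

Run:
```python
from h import *
show();w=cams.read_camera('wrist')
cv2.imwrite('pics/w6.png',cv2.resize(w[150:350,156:356],(600,600),interpolation=cv2.INTER_CUBIC))
```

```text
t 13.95 p [486.4  37.3 174.1] x [ 0.  0. -1.] yawY 101.3 q [-0.06  0.37  1.95  0.    0.82 -1.83] F [ 0.  -0.3  1.7] op 0.598
```

View pics/w6.png

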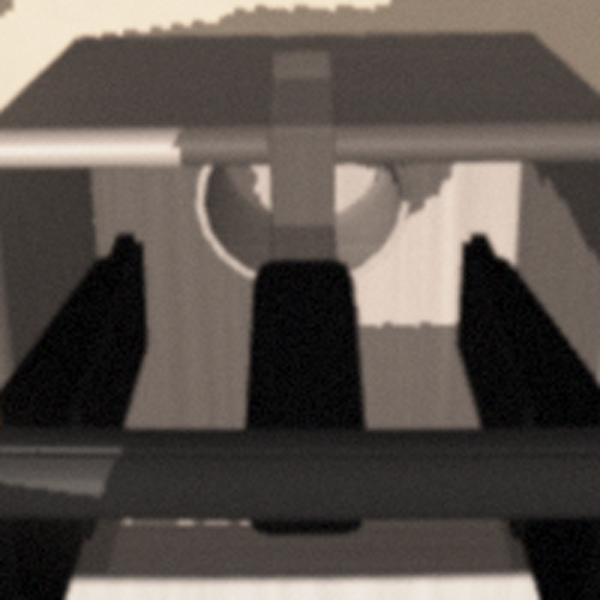

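The ladle hangs on the rim at (303,130), prong outside and bowl inside, with the fingers clear on both sides. Retreating straight up.

>>> carry_out(grip=[-0.2,-0.2,-0.2,-0.2,-0.2], linear=[[-0.02,0,0],[-0.06,0,0],[-0.08,0,0],[-0.08,0,0],[-0.08,0,0]], turn=[0,0,0,0,0])

```text
t: 14.5
eef_pos: [485.9, 37.4, 336.6]
tcp_rot: [-0.043, 1.57, 0.154]
ft_force: [0.4, -0.2, 0.9]
opening: 0.602
```

>>> carry_out(grip=[-0.2,-0.2,-0.2,-0.2,-0.2], linear=[[0,0.09,-0.02],[0,0.09,-0.02],[0,0.09,-0.02],[0,0.09,-0.02],[0,0.09,-0.02]], turn=[0,0,0,0,0])

```text
t: 15.0
eef_pos: [391.9, 249.5, 335.1]
tcp_rot: [0.292, 1.57, 0.49]
ft_force: [1.6, 0.5, -0.5]
opening: 0.604
```

>>> carry_out(grip=[-0.2,-0.2,-0.2,-0.2,-0.2], linear=[[0,0.05,-0.02],[0,0,0],[0,0,0],[0,0,0],[0,0,0]], turn=[0,0,0,0,0])

```text
t: 15.5
eef_pos: [378.9, 269.8, 334.3]
tcp_rot: [0.022, 1.571, 0.219]
ft_force: [0.5, -0.6, -0.3]
opening: 0.606
```

Run:
```python
from h import *
show();t=cams.read_camera('top');s=cams.read_camera('scene')
cv2.imwrite('pics/f.png',np.hstack([cv2.resize(t[130:230,140:280],(490,350),interpolation=cv2.INTER_CUBIC),cv2.resize(s[140:240,210:300],(310,350),interpolation=cv2.INTER_CUBIC)]))
t0=cv2.imread('pics/top0.png')
d=cv2.absdiff(t,t0).max(2)[180:250,185:375];print('bystander diff oil',(d[30:60,0:22]>60).sum(),'right side',(d[:,100:]>60).sum())
```

```text
t 15.5 p [378.9 269.8 334.3] x [ 0.  0. -1.] yawY 101.2 q [ 0.48  0.15  1.77 -0.    1.21 -1.29] F [ 0.5 -0.6 -0.3] op 0.606
bystander diff oil 0 right side 0
```

View pics/f.png

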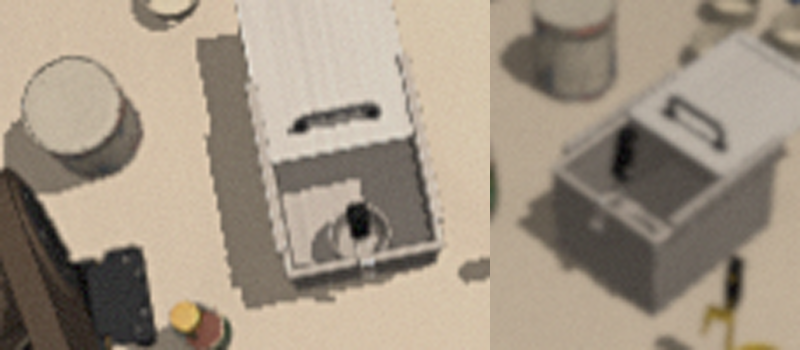

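The final view shows the cover back, with the bow handle at (337,113), and the ladle hanging mid front rim at (360,265). The arm is clear and the bystander pixels are unchanged. Handing in.

```bash
python3 -c "
from h import *
print(env.job_done());show()"
```

```text
the job is handed in; nothing more can be done
None
the job is handed in; nothing more can be done
```

The job is done and handed in at about 15.5 s: the cover is fully back and the hooked ladle hangs by itself on the middle of the pan's front rim.

- **Cover:** I pushed the handle with shut fingers until it stalled at its stop, with about 60 N at the wrist (limit 120 N). In the top view the handle is within 1–2 px (about 3–6 mm) of where fully back should put it. I took the stall as proof that it reached the stop.
- **Ladle:** I picked the grey ladle on the left; the plain one was on the right, and I left the yellow look-alike alone. I lowered it about 1 mm at a time until it touched at the expected height (wrist force in z went from −2 to +7 N), then opened the fingers.
- **Last checks:** The prong is outside the rim and the bowl inside. The bowl's clearance from the floor was not measured; it should be about 22 mm, going by the hang height. The ladle leans slightly, its top tipped towards the inside of the pan. The arm is clear of everything.
- **Bystanders:** The before and after top views show no change around the oil bottle, spice jar, plain ladle and yellow ladle. The tin and squeeze bottle were not in that comparison. The arm never went near the squeeze bottle, and only passed the tin above its height.

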